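Change over the dust ports

TASK

Change the dust extraction over from the grinder to the lathe: with the fingertips, push the green slide fully open by its tab (towards the robot), and only then push the yellow slide fully shut, so that the extractor always has an open port. Only push, do not grip the tabs, and leave the tin, drive centre, finial and chuck where they stand.

Things in the scene. Friction and masses are not known exactly. Their poses are not given: they have to be found in the camera images.
- green_port: Dust port of the lathe: low aluminium frame fixed to the bench, 215 mm long (own x -160 to +55 mm), 110 mm wide (y), side rails 24 mm high. Origin on the bench below the centre of its black suction hole (64 mm across, covered when shut). z up; the green slide runs along own x, its tab on the -x side of the hole, towards the robot.
- green_gate (a joint): Travel of the green slide, m: 0 = fully shut against its stop, 0.075 = fully open against its other stop; it grows as the slide moves towards its port's -x. The slide cannot lift out; it rubs with about 3 N, does not spring back and stays where it is left.
- green_tab (a point): Centre of the top edge of the green slide's upright push tab, moves with it; axes as its port's. Tab 10 mm thick (x), 60 mm wide (y), top 57.5 mm above the bench, 38 mm above the slide's plate. The plate, 84 mm wide, reaches from 14 mm (-x) to 82 mm (+x) of the tab's centre. The tab is 45 mm to -x of the hole's centre when shut, 120 mm when open; both broad faces are free.
- yellow_port: Dust port of the grinder: low aluminium frame fixed to the bench, 215 mm long (own x -160 to +55 mm), 110 mm wide (y), side rails 24 mm high. Origin on the bench below the centre of its black suction hole (64 mm across, covered when shut). z up; the yellow slide runs along own x, its tab on the -x side of the hole, towards the robot.
- yellow_gate (a joint): Travel of the yellow slide, m: 0 = fully shut against its stop, 0.075 = fully open against its other stop; it grows as the slide moves towards its port's -x. The slide cannot lift out; it rubs with about 3 N, does not spring back and stays where it is left.
- yellow_tab (a point): Centre of the top edge of the yellow slide's upright push tab, moves with it; axes as its port's. Tab 10 mm thick (x), 60 mm wide (y), top 57.5 mm above the bench, 38 mm above the slide's plate. The plate, 84 mm wide, reaches from 14 mm (-x) to 82 mm (+x) of the tab's centre. The tab is 45 mm to -x of the hole's centre when shut, 120 mm when open; both broad faces are free.
- tin: Bystander: round wax tin, 60 mm across, 42 mm high, loose, beside the green port. Origin under its centre.
- centre: Bystander: steel drive centre standing on its foot, 32 mm across, 72 mm high, loose, beside the yellow port. Origin under its centre.
- finial: Bystander: turned pale wood finial, 58 mm across its foot, 104 mm high, loose, upright, beyond the ports. Origin under its centre.
- chuck: Bystander: four-jaw steel lathe chuck lying jaws up, 90 mm across, 59 mm high, loose, to the robot's right of the ports. Origin under its centre.
Things that resemble listed ones, but are neither listed nor needed, are in the scene too. What is shaped like the yellow_port but pink or red is not meant.

How it is judged:
By the outcome, as a careful person would: the job done as asked, in the order asked, and still so for the second after the job is handed in, with the robot touching nothing.
It also fails if it takes over 48 s, if anything falls off the work surface, if the arm or the gripper's body presses on something with over 40 N, if the wrist force passes 120 N, or if a joint passes its speed limit or range.

ROBOT

A 6-joint arm with a two-finger parallel gripper is mounted at the origin on the work surface. World frame = base frame: x ahead of the robot, y to its left, z up, the work surface at z = 0. Lengths are in m, angles in rad, forces in N, time in s.
With the tool pointing down it reaches from about 0.25 to 0.725 m from the base axis. Payload 4 kg.
Tool frame: the origin (TCP) lies midway between the tips of the shut fingers; the grasp point (between the pads) lies 19 mm behind it; z points along the fingers, y is the direction in which the jaws open and shut (so a half turn about z gives the same grasp; the last joint's range is limited). The gripper opens to 85 mm and grips with 20 to 120 N. Pads are 22 mm wide; open, the fingers measure 114 mm over their backs; the gripper's body (76 mm by 85 mm) begins 54 mm behind the grasp point. The pads swing forward as they close: fully open they stand 13 mm farther back than shut.
Start: joints at [-1.306, 0.241, 0.005, 1.335, 0, 1.571], TCP at [0.131, -0.483, 0.231] pointing down, gripper open.
Joint ranges: [-2.72, 2.72], [-1.05, 1.87], [-1.09, 1.28], [-1.99, 2.15], [-1.42, 1.44], [-3.14, 3.14]. Speed limits (rad/s): [2.79, 2.79, 3.14, 3.14, 3.14, 3.14].

INTERFACE

Orientations are given as a unit quaternion [x, y, z, w].
In Python, from workcell import get_obs, camera, camera_model, job_done, masks_of gives the robot as it stands.
- The arm moves only by the tool jog_arm, never from a script. Its argument "deltas" is a list that holds one entry, the list of rows, each a list of 7 numbers: the shift along the tool's x, y, z in mm, then the turn, a rotation vector about the tool's x, y, z in degrees, then the finger opening in mm, from 0 to 85.4. A call has 1 to 5 rows; each row shifts and turns the pose as measured when the row begins, along the tool's axes as they then stand; what a row does not reach is not made up. A row lasts 1/10 s, in which the tool goes at most 50 mm and 8.59 degrees, less where a joint would pass 70% of its speed; a pose out of reach is approached as far as the arm can. A call with a gripper value outside its range is refused whole. The fingers move at their own pace and stop on an object; the grip force is fixed at half the most. Time passes only in rows, so rows that do not move let the fingers close. It gives the time, the measured TCP pose, the force and the opening at its end, in the units of the state.
- get_obs(): the state, without advancing time (a new reading comes with each control period).
- camera(name): name is "side" or "top" or "wrist"; returns the picture (400x640x3 uint8, red, green, blue); there is no depth.
- camera_model(name): a dict with "fovy" (degrees; the focal length in pixels is half the picture's height over the tangent of half this angle, whatever the lens; pixels are square), "cx", "cy" (the principal point, pixels), "pose" (4x4, takes a point from camera to world coordinates); the wrist camera has in their place "T_tool_cam" (4x4, takes a point from camera to tool coordinates, whose origin is the TCP and whose axes are the flange's). Camera axes: x right, y down, z forward; pixel columns grow to the right and rows downward; lengths in m; the calibration is good to about 2 mm. The wrist camera is an equidistant fisheye: a pixel r from the principal point sees the ray r / f radians off the axis. A picture is of the moment at which its call begins: read the wrist's pose just before it. camera_model takes no time and is no camera call.
- job_done(): hands the job in, once; it reports no verdict.
Trained networks look in the newest picture that a camera, given by its name, has taken for a name from the list of things; names that differ only in an ending like _2 or _b are one class to them, and where a whole thing is asked for, a point or a joint stands for the part that bears it (a point fixed in the world has none). Each returns a list of dicts, best first, with "conf" (0 to 1); they miss things now and then, are a little off and sometimes report something else, mostly with a low value. They report only what shows in the picture. A call takes as long as a camera call. They do not tell look-alikes from the thing itself.
- masks_of(target, camera): "pixels" (400x640 bool, what is visible of it) and "at" ([column, row] in pixels, amid what is visible of it).
The state is a dict: "clock": time; "joint_pos": joint angles; "joint_vel": joint speeds; "tau": joint torques, N m; "eef_pos": TCP position; "tool_rot": TCP orientation; "ft_force": force on the tool from outside, world axes, zero at the start; "ft_torque": the same for the moment, N m; "grip_width": finger opening in m.
Only numpy, scipy, OpenCV 4.12 (cv2) and the standard library are available. Lean on these libraries where they do the work, as an engineer would, in place of code of your own. Each camera call takes 0.05 s, during which the arm holds its last target. There are 200 camera calls.

## Working session

There is one attempt and no reset: what is moved stays moved. The work goes in short steps, Python scripts to look and compute and a tool call to move; the robot and the scene stay as the last step left them, time stands still between calls to the robot, and variables do not carry over. Pictures are saved under pics/ and viewed, about 8 in all and at most 12, crops included, and the job is handed in when it is done.

Besides the shell and the picture viewer there is one more tool, called after ">>>" as name(argument=value, ...) on one line, values as JSON. jog_arm: Moves the arm, as the interface text tells. Its arguments: {"type":"object","properties":{"deltas":{"type":"array"}},"required":["deltas"]}

```bash
mkdir -p pics; ls; python3 - <<'E'
from workcell import *
import cv2,numpy as np
o=get_obs();print(o)
for n in("top","side"):
    im=camera(n);cv2.imwrite(f"pics/{n}0.png",im[:,:,::-1]);m=camera_model(n);print(n,m)
    for t in("green_port","yellow_port","green_tab","yellow_tab","tin","centre","finial","chuck"):
        print(t,[(round(d["conf"],2),np.round(d["at"]),d["pixels"].sum()) for d in masks_of(t,n)])
print(get_obs()["clock"])
E
```

```text
pics
{'clock': 0.0, 'joint_pos': array([-1.30597591e+00,  2.41426909e-01,  3.72111897e-03,  1.33520735e+00,
        4.02031073e-06,  1.57079318e+00]), 'joint_vel': array([ 7.68306987e-04,  1.39723671e-03,  3.24259362e-04, -1.76005662e-03,
       -2.82299019e-03, -4.43534278e-05]), 'tau': array([ 3.70478920e-04, -3.72313356e+01,  2.52409101e+01,  1.70058408e-02,
        1.49103976e-04,  4.86551045e-06]), 'eef_pos': array([ 0.1307024 , -0.48195456,  0.23040482]), 'tool_rot': array([ 9.91245806e-01,  1.32025117e-01, -1.37740689e-04, -1.04940909e-03]), 'ft_force': array([ 0.12742162, -0.1795377 ,  0.49677233]), 'ft_torque': array([ 0.04945416,  0.03489843, -0.01714983]), 'grip_width': 0.08543921067026831}
top {'fovy': 53.82239909460045, 'cx': 315.73553851356695, 'cy': 199.04389671289235, 'pose': array([[ 0.00952493, -0.99857395,  0.05252949,  0.5340198 ],
       [-0.99991649, -0.00905258,  0.0092228 , -0.0372822 ],
       [-0.00873412, -0.05261295, -0.99857678,  1.18591356],
       [ 0.        ,  0.        ,  0.        ,  1.        ]])}
green_port [(0.63, array([361., 201.]), np.int64(26
[... 1070 characters left out ...]
t64(1174)), (0.22, array([322., 174.]), np.int64(598))]
yellow_port [(0.97, array([374., 341.]), np.int64(6444)), (0.66, array([281., 258.]), np.int64(3878)), (0.57, array([426., 216.]), np.int64(2956))]
green_tab [(0.68, array([322., 175.]), np.int64(573)), (0.46, array([389., 141.]), np.int64(637))]
yellow_tab [(0.81, array([284., 257.]), np.int64(1234)), (0.68, array([410., 205.]), np.int64(832)), (0.57, array([353., 330.]), np.int64(1889))]
tin [(0.69, array([285., 192.]), np.int64(496))]
centre [(0.78, array([258., 292.]), np.int64(376))]
finial [(0.97, array([239., 202.]), np.int64(663)), (0.6, array([280., 260.]), np.int64(3898))]
chuck [(0.64, array([387., 142.]), np.int64(593))]
0.9
```

```bash
python3 - <<'E'
import cv2
im=cv2.imread("pics/top0.png");cv2.imwrite("pics/top0c.png",cv2.resize(im[110:350,150:470],None,fx=2.5,fy=2.5,interpolation=cv2.INTER_CUBIC))
im=cv2.imread("pics/side0.png");cv2.imwrite("pics/side0c.png",im)
E
```

```text
(no output)
```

View pics/top0c.png

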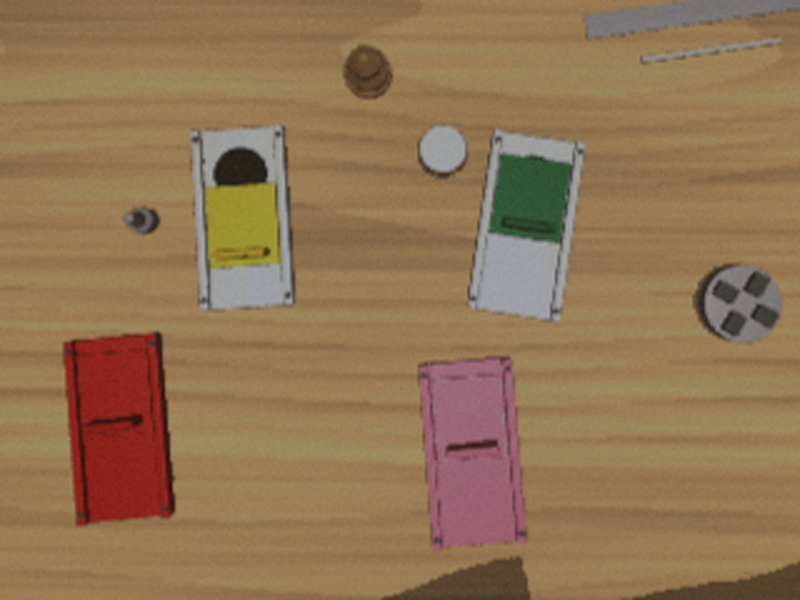

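View pics/side0c.png

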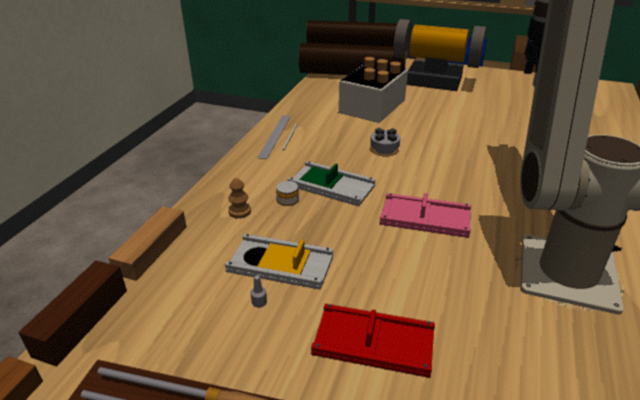

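Top crop: the yellow port is at crop (243,215) with its slide open and the hole showing at (240,165). The green port is at (525,225), almost fully shut. The red and pink ports nearer the robot are decoys and they are in the way, so I have to stay above or clear of them. The tin is at (443,150), just left of the green port, and the drive centre at (140,220), left of yellow. Side view agrees with this layout. Next I'll measure poses.

```bash
cat > h.py <<'E'
import numpy as np,cv2
from workcell import *
def K(n):
    m=camera_model(n);f=200/np.tan(np.radians(m["fovy"]/2));return m,f
def unproj(n,px,z):
    m,f=K(n);px=np.atleast_2d(px).astype(float)
    d=np.c_[(px[:,0]-m["cx"])/f,(px[:,1]-m["cy"])/f,np.ones(len(px))]@m["pose"][:3,:3].T
    c=m["pose"][:3,3];return (c+d*((z-c[2])/d[:,2])[:,None])[:,:2]
def proj(n,P):
    m,f=K(n);p=(np.atleast_2d(P)-m["pose"][:3,3])@m["pose"][:3,:3]
    return np.c_[p[:,0]/p[:,2]*f+m["cx"],p[:,1]/p[:,2]*f+m["cy"]]
E
python3 - <<'E'
from h import *
im=camera("top")
for t,ctr in(("green",(361,201)),("yellow",(244,201))):
    d=min(masks_of(t+"_port","top"),key=lambda d:np.hypot(*(np.array(d["at"])-ctr)))
    mk=d["pixels"].astype(np.uint8)
    c=max(cv2.findContours(mk,0,2)[0],key=cv2.contourArea)[:,0]
    w=unproj("top",c,.02); r=cv2.minAreaRect((w*1000).astype(np.float32)); print(t,"rect",np.round(r[0],1),np.round(r[1],1),round(r[2],1),np.round(cv2.boxPoints(r)).tolist())
    for d in masks_of(t+"_tab","top"):
        ys,xs=np.nonzero(d["pixels"]); r=cv2.minAreaRect((unproj("top",np.c_[xs,ys],.0195)*1000).astype(np.float32))
        print(" slide",d["at"],np.round(r[0],1),np.round(r[1],1),round(r[2],1),np.round(cv2.boxPoints(r)).tolist())
for t,h in(("tin",.042),("centre",.036),("finial",.05),("chuck",.059)):
    for d in masks_of(t,"top"): print(t,round(d["conf"],2),unproj("top",d["at"],h))
cv2.imwrite("pics/tabs.png",np.hstack([cv2.resize(im[155:240,225:275],None,fx=7,fy=7,interpolation=2),cv2.resize(im[155:240,335:390],None,fx=7,fy=7,interpolation=2)])[:,:,::-1])
E
```

```text
green rect [ 594.2 -157.2] [111.  214.3] 81.7 [[480.0, -197.0], [692.0, -228.0], [708.0, -118.0], [496.0, -87.0]]
 slide [361.8, 188.6] [ 625.8 -162.7] [85.6 96.2] 81.7 [[572.0, -198.0], [667.0, -212.0], [680.0, -127.0], [584.0, -113.0]]
yellow rect [600.1 179.8] [215.8 114.9] 3.7 [[489.0, 230.0], [496.0, 115.0], [712.0, 130.0], [704.0, 244.0]]
 slide [337.8, 275.7] [366.6 -90.5] [95.5 85.6] 5.5 [[315.0, -52.0], [323.0, -138.0], [418.0, -128.0], [410.0, -43.0]]
 slide [196.8, 265.0] [389.7 325.1] [98.9 87. ] 6.0 [[336.0, 363.0], [345.0, 277.0], [444.0, 287.0], [434.0, 374.0]]
 slide [246.4, 198.9] [590.3 180. ] [96.4 87.4] 5.7 [[538.0, 219.0], [547.0, 132.0], [643.0, 141.0], [634.0, 228.0]]
tin 0.54 [[ 0.67461303 -0.05327268]]
centre 0.41 [[0.60024479 0.29385611]]
finial 0.56 [[0.78006935 0.03277224]]
chuck 0.67 [[ 0.50795233 -0.40017131]]
```

View pics/tabs.png

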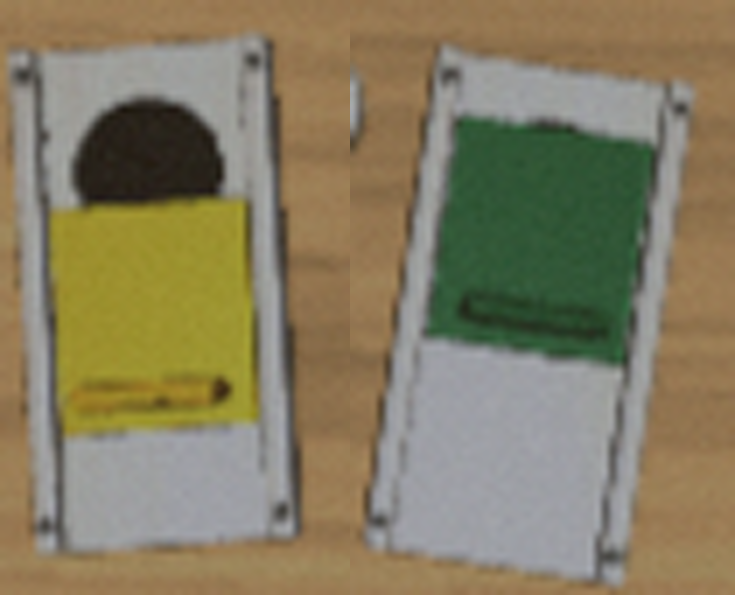

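>>> jog_arm(deltas=[[[0,0,0,0,0,8,0],[0,0,0,0,0,8,0],[0,0,0,0,0,7.5,0]]])

```text
clock: 1.65
eef_pos: [0.1309, -0.4826, 0.2313]
tool_rot: [0.997, -0.08, -0.0, -0.0]
ft_force: [-0.2, -0.2, -0.0]
grip_width: 0.0439
```

```bash
cat >> h.py <<'E'
from scipy.spatial.transform import Rotation as R
PORT={"g":(np.array([.6461,-.1648]),np.radians(-8.3)),"y":(np.array([.6525,.1850]),np.radians(4.2))}
def own(p,x,y,z):
    o,a=PORT[p];c,s=np.cos(a),np.sin(a);return np.array([o[0]+c*x-s*y,o[1]+s*x+c*y,z])
def go(p,x,y,z):
    o=get_obs();r=R.from_quat(o["tool_rot"]);c=o["eef_pos"];M=r.as_matrix()
    a=PORT[p][1];q=c[:2]-PORT[p][0]
    yaw=np.degrees(np.arctan2(M[1,0],M[0,0]))
    print("t",round(o["clock"],2),"F",np.round(o["ft_force"],1),"w",round(o["grip_width"],4),"eef",np.round(c*1000,1),"own",np.round(1000*np.array([np.cos(a)*q[0]+np.sin(a)*q[1],-np.sin(a)*q[0]+np.cos(a)*q[1]]),1))
    print("tool delta mm",np.round(1000*M.T@(own(p,x,y,z)-c),1),"turn tool z deg",round(yaw-np.degrees(a),1),"tilt",np.round(M[:,2],3))
E
python3 -c "
from h import *
go('g',-.017,0,.2)"
```

```text
t 1.65 F [-0.2 -0.2 -0. ] w 0.0439 eef [ 130.9 -482.6  231.3] own [-464.  -388.8]
tool delta mm [ 440.9 -395.7   31.3] turn tool z deg -0.9 tilt [-0.  0. -1.]
```

>>> jog_arm(deltas=[[[36,-32,2,0,0,0,0],[36,-32,2,0,0,0,0],[36,-32,2,0,0,0,0],[36,-32,2,0,0,0,0],[36,-32,2,0,0,0,0]]])

```text
clock: 2.15
eef_pos: [0.3364, -0.356, 0.2211]
tool_rot: [0.996, -0.09, 0.0, 0.002]
ft_force: [0.5, -0.9, -0.6]
grip_width: -0.0005
```

>>> jog_arm(deltas=[[[36,-32,2,0,0,0,0],[36,-32,2,0,0,0,0],[36,-32,2,0,0,0,0],[36,-32,2,0,0,0,0],[36,-32,2,0,0,0,0]]])

```text
clock: 2.65
eef_pos: [0.5493, -0.2247, 0.2112]
tool_rot: [0.996, -0.089, 0.002, 0.003]
ft_force: [1.5, -1.6, 0.5]
grip_width: 0.0001
```

```bash
python3 -c "
from h import *
go('g',-.017,0,.15)"
```

```text
t 2.65 F [ 1.5 -1.6  0.5] w 0.0001 eef [ 549.3 -224.7  211.2] own [-87.1 -73.3]
tool delta mm [ 67.3 -76.   61. ] turn tool z deg -2.0 tilt [ 0.003 -0.007 -1.   ]
```

>>> jog_arm(deltas=[[[27,-30,15,0,0,-2,0],[24,-27,20,0,0,0,0],[12,-14,20,0,0,0,0],[0,0,0,0,0,0,0]]])

```text
clock: 3.05
eef_pos: [0.6317, -0.1569, 0.153]
tool_rot: [0.998, -0.067, 0.003, 0.003]
ft_force: [-0.2, -0.2, -0.8]
grip_width: 0.0003
```

```bash
python3 - <<'E'
from h import *
go('g',-.017,0,.034)
im=camera("wrist");s=camera("side")
cv2.imwrite("pics/a1.png",np.vstack([im[:, :],])[:,:,::-1]);cv2.imwrite("pics/a2.png",cv2.resize(s[100:300,200:440],None,fx=3,fy=3)[:,:,::-1])
E
```

```text
t 3.05 F [-0.2 -0.2 -0.8] w 0.0003 eef [ 631.7 -156.9  153. ] own [-15.4   5.7]
tool delta mm [ -2.5   5.  119.1] turn tool z deg 0.6 tilt [ 0.006 -0.007 -1.   ]
```

View pics/a1.png

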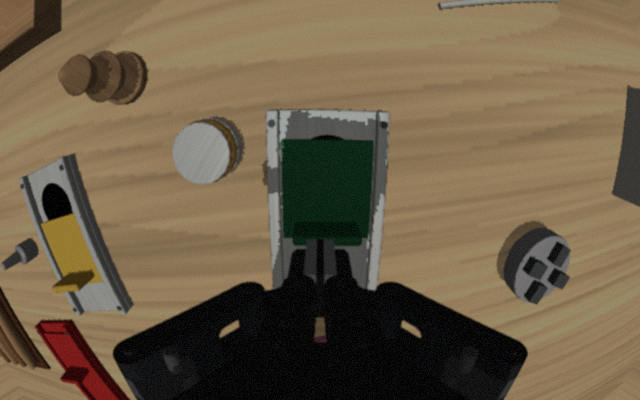

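Wrist view: the port axis runs vertically in the image, with the tab band at about (328,233) and the fingertips at (320,240), so the gripper is roughly centred. I'll check the tab position numerically with the fisheye model.

```bash
cat >> h.py <<'E'
def wproj(P,o):
    m=camera_model("wrist");f=200/np.tan(np.radians(m["fovy"]/2))
    t=R.from_quat(o["tool_rot"]).inv().apply(np.atleast_2d(P)-o["eef_pos"])
    T=m["T_tool_cam"];c=(t-T[:3,3])@T[:3,:3]
    th=np.arctan2(np.hypot(c[:,0],c[:,1]),c[:,2]);ph=np.arctan2(c[:,1],c[:,0])
    return np.c_[m["cx"]+f*th*np.cos(ph),m["cy"]+f*th*np.sin(ph)]
E
python3 - <<'E'
from h import *
o=get_obs();pt=lambda *a:np.round(wproj(own('g',*a),o)[0]).tolist()
print("frame corners",[pt(x,y,.024) for x in(-.16,.055) for y in(.055,-.055)])
for x in(-.049,-.054,-.059,-.045):print(x,"tab top",pt(x,.03,.0575),pt(x,-.03,.0575),"base",pt(x,.03,.0195),pt(x,-.03,.0195))
print("slide +x edge",pt(.028,.042,.0195),pt(.028,-.042,.0195),"tcp",np.round(wproj(o["eef_pos"],o)))
E
python3 -c "
import cv2
im=cv2.imread('pics/a1.png');cv2.imwrite('pics/a1c.png',cv2.resize(cv2.convertScaleAbs(im[100:270,250:410],alpha=2.2),None,fx=3.5,fy=3.5,interpolation=2))"
```

```text
frame corners [[271.0, 314.0], [370.0, 314.0], [261.0, 112.0], [385.0, 114.0]]
-0.049 tab top [287.0, 237.0] [357.0, 237.0] base [291.0, 221.0] [352.0, 221.0]
-0.054 tab top [287.0, 242.0] [357.0, 243.0] base [291.0, 226.0] [352.0, 226.0]
-0.059 tab top [287.0, 248.0] [356.0, 248.0] base [291.0, 231.0] [352.0, 231.0]
-0.045 tab top [287.0, 233.0] [357.0, 233.0] base [291.0, 217.0] [353.0, 218.0]
slide +x edge [276.0, 141.0] [369.0, 142.0] tcp [[319. 256.]]
```

View pics/a1c.png

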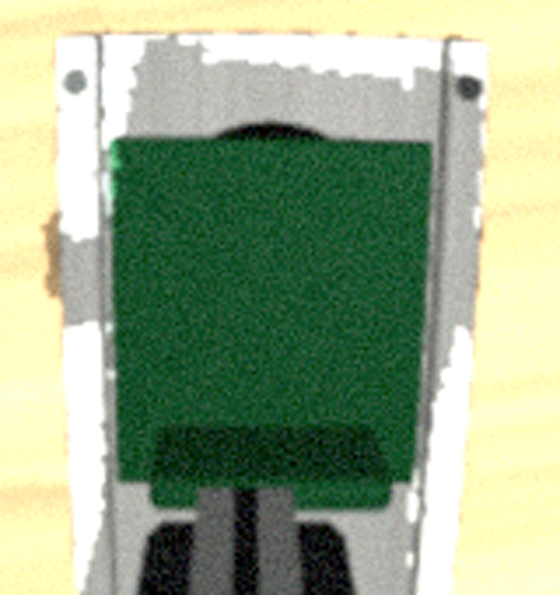

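The observed tab edges match the prediction in x to within about 1 mm: +x face base at row 222, top edge at row 237. In y it sits about 4 mm to the right, so I'll shift for that. Now descend.

>>> jog_arm(deltas=[[[-1,4,40,0,0,0,0],[0,3,40,0,0,0,0],[0,0,25,0,0,0,0],[0,0,10,0,0,0,0]]])

```text
clock: 3.55
eef_pos: [0.634, -0.1744, 0.0493]
tool_rot: [0.997, -0.072, 0.013, 0.007]
ft_force: [-0.6, 0.2, -0.4]
grip_width: -0.0002
```

```bash
python3 -c "
from h import *
go('g',-.104,-.003,.034)"
```

```text
t 3.55 F [-0.6  0.2 -0.4] w -0.0002 eef [ 634.  -174.4   49.3] own [-10.6 -11.3]
tool delta mm [-93.8  -8.6  12.7] turn tool z deg 0.1 tilt [ 0.026 -0.015 -1.   ]
```

>>> jog_arm(deltas=[[[-3,-8,8,0.9,-1.5,0,0],[0,0,4,0,0,0,0],[0,0,0,0,0,0,0]]])

```text
clock: 3.85
eef_pos: [0.6324, -0.1684, 0.0399]
tool_rot: [0.997, -0.073, 0.001, -0.003]
ft_force: [0.8, 0.0, -0.1]
grip_width: 0.0003
```

```bash
python3 -c "
from h import *
go('g',-.104,-.003,.034)"
```

```text
t 3.85 F [ 0.8  0.  -0.1] w 0.0003 eef [ 632.4 -168.4   39.9] own [-13.   -5.5]
tool delta mm [-91.   -2.3   5.7] turn tool z deg -0.1 tilt [ 0.003  0.005 -1.   ]
```

>>> jog_arm(deltas=[[[-15,0,4,0,0,0,0],[-15,0,1,0,0,0,0],[-12,0,0,0,0,0,0],[-12,0,0,0,0,0,0],[-12,0,0,0,0,0,0]]])

```text
clock: 4.35
eef_pos: [0.5789, -0.1611, 0.043]
tool_rot: [0.997, -0.073, 0.016, -0.0]
ft_force: [4.5, -0.9, -2.9]
grip_width: -0.0001
```

```bash
python3 -c "
from h import *
go('g',-.104,-.003,.034)"
```

```text
t 4.35 F [ 4.5 -0.9 -2.9] w -0.0001 eef [ 578.9 -161.1   43. ] own [-67.  -6.]
tool delta mm [-37.3  -3.    7.9] turn tool z deg -0.0 tilt [ 0.032 -0.001 -1.   ]
```

>>> jog_arm(deltas=[[[-10,0,4,0,-1,0,0],[-10,0,3,0,-1,0,0],[-8,0,1,0,-0.5,0,0],[-6,0,1,0,0,0,0],[-4,0,0,0,0,0,0]]])

```text
clock: 4.85
eef_pos: [0.5488, -0.1571, 0.0405]
tool_rot: [0.997, -0.072, 0.003, -0.001]
ft_force: [2.8, -1.2, 0.1]
grip_width: 0.0003
```

```bash
python3 -c "
from h import *
go('g',-.104,-.003,.034)"
```

```text
t 4.85 F [ 2.8 -1.2  0.1] w 0.0003 eef [ 548.8 -157.1   40.5] own [-97.4  -6.4]
tool delta mm [-6.6 -3.4  6.5] turn tool z deg 0.0 tilt [ 0.006  0.001 -1.   ]
```

>>> jog_arm(deltas=[[[-4,0,1,0,0,0,0],[-4,0,1,0,0,0,0],[-4,0,1,0,0,0,0]]])

```text
clock: 5.15
eef_pos: [0.5438, -0.1565, 0.0397]
tool_rot: [0.997, -0.072, 0.011, -0.0]
ft_force: [12.6, -0.3, -1.0]
grip_width: 0.0002
```

>>> jog_arm(deltas=[[[-4,0,0,0,0,0,0],[-4,0,0,0,0,0,0],[-4,0,0,0,0,0,0]]])

```text
clock: 5.45
eef_pos: [0.5441, -0.1565, 0.04]
tool_rot: [0.997, -0.071, 0.023, 0.001]
ft_force: [12.8, -1.5, -6.5]
grip_width: -0.0003
```

```bash
python3 -c "
from h import *
go('g',-.104,-.003,.034)"
```

```text
t 5.45 F [12.8 -1.5 -6.5] w -0.0003 eef [ 544.1 -156.5   40. ] own [-102.2   -6.5]
tool delta mm [-2.1 -3.5  6. ] turn tool z deg 0.1 tilt [ 0.047 -0.005 -0.999]
```

>>> jog_arm(deltas=[[[12,0,-3,0,-1.3,0,0],[6,0,-30,0,-1.3,0,0],[0,-10,-40,0,0,-6,0],[0,-30,-35,0,0,-6.5,0],[0,-30,0,0,0,0,0]]])

```text
clock: 5.95
eef_pos: [0.5503, -0.0895, 0.1437]
tool_rot: [0.999, 0.038, -0.014, -0.004]
ft_force: [0.2, 1.0, 0.0]
grip_width: -0.0001
```

```bash
python3 - <<'E'
from h import *
im=camera("top");s=camera("side")
cv2.imwrite("pics/b1.png",np.hstack([cv2.resize(im[150:245,225:405],None,fx=4,fy=4,interpolation=2)])[:,:,::-1])
for t in("green_tab","yellow_tab"):
    for d in masks_of(t,"top"):
        ys,xs=np.nonzero(d["pixels"]); r=cv2.minAreaRect((unproj("top",np.c_[xs,ys],.0195)*1000).astype(np.float32))
        print(t,round(d["conf"],2),d["at"],np.round(r[0],1),np.round(r[1],1))
go('y',-.128,0,.13)
E
```

```text
yellow_tab 0.96 [249.9, 201.7] [589.9 179. ] [95.8 84.7]
yellow_tab 0.72 [198.3, 265.8] [389.8 325.4] [100.   86.1]
t 6.15 F [ 0.5 -1.6 -0.6] w 0.0 eef [547.1 -88.8 138.8] own [-125.1 -265.3]
tool delta mm [  -1.2 -265.2   11.7] turn tool z deg 0.3 tilt [-0.037  0.008 -0.999]
```

View pics/b1.png

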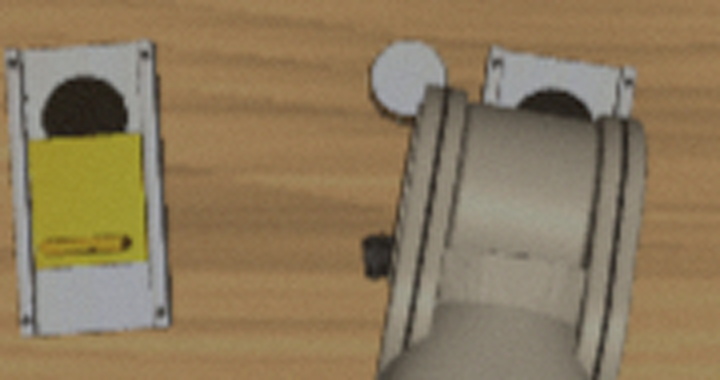

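The top view shows the green hole opened, with the slide itself hidden by the arm. Yellow hasn't moved. I'll move over to yellow, then check green before touching anything.

>>> jog_arm(deltas=[[[0,-45,0,0,2,0,0],[0,-45,0,0,0,0,0],[0,-45,0,0,0,0,0],[0,-45,0,0,0,0,0],[0,-45,0,0,0,0,0]]])

```text
clock: 6.65
eef_pos: [0.5275, 0.0865, 0.134]
tool_rot: [0.997, 0.069, -0.011, -0.022]
ft_force: [0.1, -0.6, 0.6]
grip_width: 0.0
```

```bash
python3 - <<'E'
from h import *
im=camera("top")
for d in masks_of("green_tab","top"):
        ys,xs=np.nonzero(d["pixels"]); r=cv2.minAreaRect((unproj("top",np.c_[xs,ys],.0195)*1000).astype(np.float32))
        print(round(d["conf"],2),d["at"],np.round(r[0],1),np.round(r[1],1))
o=get_obs();w=camera("wrist")
pt=lambda *a:np.round(wproj(own('y',*a),o)[0]).tolist()
print("corners",[pt(x,y,.024) for x in(-.16,.055) for y in(.055,-.055)],"tab top",pt(-.101,.03,.0575),pt(-.101,-.03,.0575),pt(-.091,.03,.0575))
cv2.imwrite("pics/c1.png",np.hstack([cv2.resize(im[150:245,320:405],None,fx=4,fy=4,interpolation=2),cv2.resize(cv2.convertScaleAbs(w[70:355,210:430],alpha=1.8),(294,380))])[:,:,::-1])
go('y',-.128,0,.13)
E
```

```text
0.6 [359.4, 209.7] [ 560.7 -153.4] [85.2 96.6]
0.58 [293.6, 137.2] [775.4  35. ] [61.9 55.1]
corners [[174.0, 209.0], [286.0, 220.0], [178.0, -20.0], [300.0, -30.0]] tab top [176.0, 156.0] [248.0, 160.0] [176.0, 144.0]
t 6.8 F [ 0.2 -0.9 -0.1] w 0.0 eef [527.9  86.2 134.1] own [-131.5  -89.4]
tool delta mm [  9.3 -88.8   8. ] turn tool z deg 3.7 tilt [-0.025  0.042 -0.999]
```

View pics/c1.png

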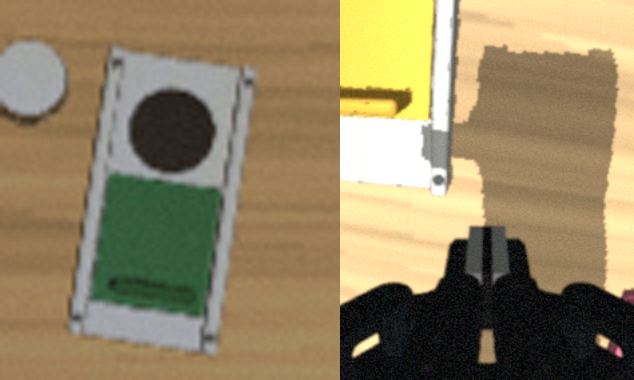

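Green slide: centre measured at own x = −86 mm, so the tab is at −120 mm, fully open, with the hole clear and the tin untouched. The yellow tab in the wrist view is within about 2 mm of prediction. Next I'll move behind it, on its robot side.

>>> jog_arm(deltas=[[[3,-44,0,-2.4,1.4,3.5,0],[3,-40,0,0,0,0,0],[0,-4,5,0,0,0,0],[0,0,0,0,0,0,0]]])

```text
clock: 7.2
eef_pos: [0.5309, 0.1068, 0.1309]
tool_rot: [0.996, 0.085, -0.002, -0.026]
ft_force: [-0.6, -0.6, -1.1]
grip_width: -0.0003
```

```bash
python3 -c "
from h import *
go('y',-.130,0,.036)"
```

```text
t 7.2 F [-0.6 -0.6 -1.1] w -0.0003 eef [530.9 106.8 130.9] own [-127.   -69.1]
tool delta mm [  3.7 -64.   98.4] turn tool z deg 5.5 tilt [-0.008  0.052 -0.999]
```

The arm fell well short of that move with no contact force, so I'll check the joint limits.

```bash
python3 -c "
from h import *
o=get_obs();print(np.round(o['joint_pos'],3),np.round(o['joint_vel'],3),np.round(o['tau'],1))"
```

```text
[ 0.169  0.384 -0.065  1.121  0.053  3.141] [ 0.    -0.007  0.02   0.003  0.009  0.001] [  0.2 -42.7  23.9  -0.2   0.2   0. ]
```

Joint 6 is at its 3.14 limit. A half turn gives the same tool geometry (q6 ≈ 0.26), so I'll rotate in place at height.

>>> jog_arm(deltas=[[[0,0,0,0,0,-8.4,0],[0,0,0,0,0,-8.4,0],[0,0,0,0,0,-8.4,0],[0,0,0,0,0,-8.4,0],[0,0,0,0,0,-8.4,0]]])

```text
clock: 7.7
eef_pos: [0.5306, 0.1044, 0.13]
tool_rot: [0.895, 0.445, 0.007, -0.025]
ft_force: [0.3, 0.8, 0.1]
grip_width: -0.0001
```

>>> jog_arm(deltas=[[[0,0,0,0,0,-8.4,0],[0,0,0,0,0,-8.4,0],[0,0,0,0,0,-8.4,0],[0,0,0,0,0,-8.4,0],[0,0,0,0,0,-8.4,0]]])

```text
clock: 8.2
eef_pos: [0.5304, 0.1016, 0.1293]
tool_rot: [0.67, 0.742, 0.014, -0.02]
ft_force: [-0.3, -0.6, -0.6]
grip_width: -0.0001
```

>>> jog_arm(deltas=[[[0,0,0,0,0,-8.4,0],[0,0,0,0,0,-8.4,0],[0,0,0,0,0,-8.4,0],[0,0,0,0,0,-8.4,0],[0,0,0,0,0,-8.4,0]]])

```text
clock: 8.7
eef_pos: [0.5302, 0.0989, 0.1287]
tool_rot: [0.352, 0.936, 0.02, -0.013]
ft_force: [0.3, -0.3, -1.0]
grip_width: 0.0
```

>>> jog_arm(deltas=[[[0,0,0,0,0,-8.4,0],[0,0,0,0,0,-8.4,0],[0,0,0,0,0,-8.4,0],[0,0,0,0,0,-8.4,0],[0,0,0,0,0,-8.4,0]]])

```text
clock: 9.2
eef_pos: [0.5301, 0.0962, 0.1281]
tool_rot: [-0.015, 1.0, 0.022, -0.006]
ft_force: [-0.2, -1.1, -0.7]
grip_width: -0.0
```

```bash
sed -i 's/"tilt",np.round(M\[:,2\],3)/"tilt",np.round(M[:,2],3),"fix rotvec deg",np.round(np.degrees(np.cross([0,0,1],M.T@[0,0,-1])),1),"q6",round(o["joint_pos"][5],2)/' h.py; python3 -c "
from h import *
go('y',-.130,0,.13)"
```

```text
t 9.2 F [-0.2 -1.1 -0.7] w -0.0 eef [530.1  96.2 128.1] own [-128.6  -79.6]
tool delta mm [ 4.8 79.5  1.7] turn tool z deg -182.4 tilt [-0.012  0.044 -0.999] fix rotvec deg [ 2.6 -0.6  0. ] q6 0.12
```

>>> jog_arm(deltas=[[[2,38,0,2.6,-0.6,-2.4,0],[2,35,0,0,0,0,0],[0,8,0,0,0,0,0],[0,0,0,0,0,0,0]]])

```text
clock: 9.6
eef_pos: [0.523, 0.1749, 0.1293]
tool_rot: [-0.035, 0.999, -0.002, 0.001]
ft_force: [0.3, -0.7, -0.8]
grip_width: 0.0004
```

```bash
python3 -c "
from h import *
go('y',-.130,0,.036)"
```

```text
t 9.6 F [ 0.3 -0.7 -0.8] w 0.0004 eef [523.  174.9 129.3] own [-129.9   -0.6]
tool delta mm [ 0.3  1.  93.3] turn tool z deg -180.2 tilt [ 0.002 -0.004 -1.   ] fix rotvec deg [-0.2  0.1  0. ] q6 0.26
```

>>> jog_arm(deltas=[[[0,0,40,0,0,0,0],[0,0,30,0,0,0,0],[0,0,15,0,0,0,0],[0,0,8,0,0,0,0]]])

```text
clock: 10.0
eef_pos: [0.5266, 0.1708, 0.036]
tool_rot: [-0.033, 0.999, -0.002, 0.004]
ft_force: [-0.5, -0.1, 0.1]
grip_width: -0.0002
```

```bash
python3 -c "
from h import *
go('y',-.061,0,.036)"
```

```text
t 10.0 F [-0.5 -0.1  0.1] w -0.0002 eef [526.6 170.8  36. ] own [-126.6   -4.9]
tool delta mm [-65.5   5.4   0.5] turn tool z deg -180.5 tilt [ 0.009 -0.004 -1.   ] fix rotvec deg [-0.3  0.5  0. ] q6 0.25
```

>>> jog_arm(deltas=[[[-12,5,0,0,0.5,0,0],[-12,0,0,0,0,0,0],[-12,0,0,0,0,0,0],[-10,0,0,0,0,0,0],[-10,0,0,0,0,0,0]]])

```text
clock: 10.5
eef_pos: [0.5754, 0.1758, 0.0336]
tool_rot: [-0.031, 0.999, -0.001, -0.01]
ft_force: [-4.4, 1.9, 1.0]
grip_width: -0.0
```

```bash
python3 -c "
from h import *
go('y',-.061,0,.036)"
```

```text
t 10.5 F [-4.4  1.9  1. ] w -0.0 eef [575.4 175.8  33.6] own [-77.6  -3.6]
tool delta mm [-16.5   3.7  -2.7] turn tool z deg -180.7 tilt [-0.02  -0.003 -1.   ] fix rotvec deg [-0.1 -1.1  0. ] q6 0.23
```

>>> jog_arm(deltas=[[[-7,0,-2,0,-1,0,0],[-6,0,-1,0,0,0,0],[-5,0,0,0,0,0,0],[-5,0,0,0,0,0,0],[-4,0,0,0,0,0,0]]])

```text
clock: 11.0
eef_pos: [0.5932, 0.1756, 0.0353]
tool_rot: [-0.031, 0.999, -0.0, -0.012]
ft_force: [-15.9, 1.4, 10.9]
grip_width: -0.0002
```

>>> jog_arm(deltas=[[[-4,0,0,0,0,0,0],[-4,0,0,0,0,0,0],[-4,0,0,0,0,0,0]]])

```text
clock: 11.3
eef_pos: [0.5927, 0.1755, 0.0356]
tool_rot: [-0.032, 0.999, -0.001, -0.025]
ft_force: [-13.8, 0.6, 7.2]
grip_width: 0.0001
```

```bash
python3 -c "
from h import *
go('y',-.061,0,.036)"
```

```text
t 11.3 F [-13.8   0.6   7.2] w 0.0001 eef [592.7 175.5  35.6] own [-60.4  -5.1]
tool delta mm [ 0.7  5.1 -0.4] turn tool z deg -180.5 tilt [-0.05  -0.003 -0.999] fix rotvec deg [ 0.  -2.9  0. ] q6 0.22
```

Stalled at the stop (own x −60.4 mm, expected −61, about 14 N). Back off, lift and move clear.

>>> jog_arm(deltas=[[[12,0,-1,0,-1.5,0,0],[8,0,-15,0,-1.4,0,0],[0,0,-40,0,0,0,0],[10,-20,-40,0,0,0,0],[20,-40,-10,0,0,0,0]]])

```text
clock: 11.8
eef_pos: [0.5522, 0.1121, 0.1459]
tool_rot: [-0.034, 0.999, -0.003, 0.007]
ft_force: [1.4, -1.2, 1.2]
grip_width: 0.0001
```

>>> jog_arm(deltas=[[[20,-45,0,0,0,0,0],[20,-45,0,0,0,0,0],[20,-30,0,0,0,0,0],[0,0,0,0,0,0,0]]])

```text
clock: 12.2
eef_pos: [0.5067, -0.0222, 0.1547]
tool_rot: [-0.031, 0.999, -0.008, 0.019]
ft_force: [-0.4, 0.3, 0.2]
grip_width: 0.0002
```

```bash
python3 - <<'E'
from h import *
im=camera("top")
for k,t in(("g","green"),("y","yellow")):
    p,a=PORT[k]
    for d in masks_of(t+"_tab","top"):
        ys,xs=np.nonzero(d["pixels"]); r=cv2.minAreaRect((unproj("top",np.c_[xs,ys],.0195)*1000).astype(np.float32))
        q=np.array(r[0])/1000-p;print(t,round(d["conf"],2),np.round(r[0]),"tab own x mm",round(1000*(np.cos(a)*q[0]+np.sin(a)*q[1])-34,1))
for t,h in(("tin",.042),("centre",.036),("finial",.05),("chuck",.059)):
    for d in masks_of(t,"top"): print(t,round(d["conf"],2),unproj("top",d["at"],h))
cv2.imwrite("pics/d1.png",cv2.resize(im[120:260,190:470],None,fx=2.8,fy=2.8,interpolation=2)[:,:,::-1])
go('y',0,0,.1)
E
```

```text
green 0.7 [ 561. -154.] tab own x mm -120.1
yellow 0.91 [392. 326.] tab own x mm -284.0
yellow 0.88 [640. 183.] tab own x mm -46.6
yellow 0.65 [ 367. -108.] tab own x mm -339.9
tin 0.85 [[ 0.67548037 -0.05180696]]
tin 0.52 [[0.6403928  0.17811771]]
centre 0.69 [[0.59321258 0.29251115]]
finial 0.78 [[0.77506431 0.03329411]]
t 12.55 F [ 0.1 -0.1 -0. ] w -0.0001 eef [508.  -16.9 153.2] own [-158.9 -190.7]
tool delta mm [-156.4  192.    56.2] turn tool z deg -180.2 tilt [ 0.037 -0.012 -0.999] fix rotvec deg [-0.8  2.1  0. ] q6 -0.1
```

View pics/d1.png

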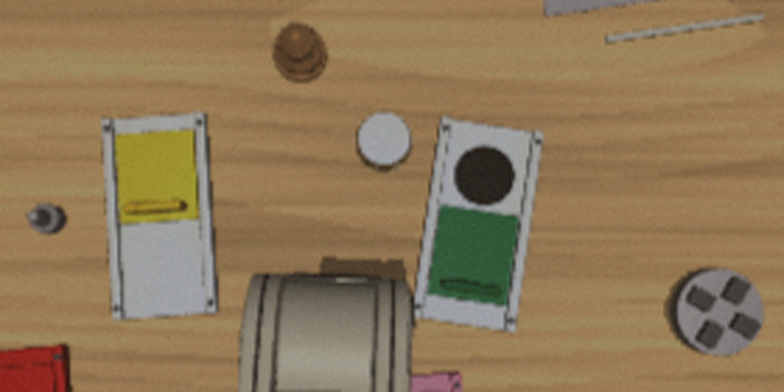

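```bash
python3 -c "
from workcell import *
print(job_done())"
```

```text
the job is handed in; nothing more can be done
None
```

I opened the green slide first, pushing its tab towards the robot until it hit its stop. Only then did I push the yellow slide shut against its stop. I used closed fingertips only, never gripped a tab, and handed the job in at about 12.6 s.

**Slide positions (final top picture):**

| Slide | Tab measured at (own x) | Expected | Stall at the stop |
|---|---|---|---|
| Green, open | −120.1 mm | −120 mm | about 13 N |
| Yellow, shut | −46.6 mm | −45 mm | about 14–16 N |

- **Holes:** the green hole is fully clear and the yellow hole fully covered.
- **Yellow difference:** the 1.6 mm is within the calibration error. Yellow also stalled where its stop was expected, and the 18 mm gap to the frame end fits fully shut.
- **Bystanders:** the tin and finial re-measured within 5 mm and the drive centre within 7 mm, which is network scatter. The network missed the chuck in the last picture, so I only checked it by eye. It looked the same as before.
- **One hitch:** joint 6 reached the end of its range on the way to yellow and the move fell short. I turned the gripper half round in free air and carried on.
- **Robot at hand-in:** the arm was clear of everything and the wrist force read about 0 N.

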